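# Hang a U shackle on a sprung jib hook

## Robot

A 6-joint arm with a two-finger parallel gripper is mounted at the origin on a cart in front of the work surface, level with it; the furniture and walls round the work are solid. World frame = base frame: x ahead of the robot, y to its left, z up, the work surface at z = 0. Lengths are in m, angles in rad, forces in N, time in s.
With the tool pointing down it reaches from about 0.25 to 0.725 m from the base axis. Payload 9.7 kg.
Tool frame: the origin (TCP) lies at the very end of the fingers, on their centre line; the grasp point (between the pads) lies 19 mm behind it; z points along the fingers, x is the direction in which the jaws open and shut, and the axes are right-handed (so a half turn about z gives the same grasp; the last joint's range is limited). The gripper opens to 85 mm and grips with 20 to 120 N. Pads are 22 mm wide; open, the fingers measure 114 mm over their backs; the gripper's body (76 mm by 85 mm) begins 54 mm behind the grasp point. The pads swing forward as they close: fully open they stand 13 mm farther back than shut.
Start: joints at [1.144, 0.087, 0.176, 1.66, 0, 1.571], TCP at [0.228, 0.501, 0.231] pointing down, gripper open.
Joint ranges: [-3.13, 3.13], [-0.85, 1.81], [-1.15, 1.24], [-2.2, 2.28], [-1.44, 1.52], [-3.14, 3.14]. Speed limits (rad/s): [2.22, 2.22, 2.57, 3.14, 3.14, 3.14].

## Interface

Orientations are given as [roll, pitch, yaw] about the fixed x, y, z axes, in that order (R = Rz(yaw) Ry(pitch) Rx(roll)).
In Python, from workcell import get_state, snapshot, calibration, finish_job, trace, landmark_of gives the robot as it stands.
- The arm moves only by the shell command python3 -m jog 'ROWS'. ROWS is JSON, a list that holds one entry, the list of rows, each a list of 5 numbers: the shift along the world's x, y, z in m, then the turn about the world's z in rad, then the opening, from -1 (shut) to 1 (fully open), so that 0 is half open. A call has 1 to 20 rows; each row shifts and turns the pose as measured when the row begins; what a row does not reach is not made up. A row lasts 1/8 s, in which the tool goes at most 62.5 mm and 10.7 degrees, less where a joint would pass 70% of its speed; a pose out of reach is approached as far as the arm can. A call with a gripper value outside its range is refused whole. The fingers move at their own pace and stop on an object; the grip force is fixed at half the most. Time passes only in rows, so rows that do not move let the fingers close. It gives the time, the measured TCP pose, the force and the opening at its end, in the units of the state.
- get_state(): the state, without advancing time (a new reading comes with each control period).
- snapshot(name): name is "scene" or "top"; returns (picture, depth): 480x640x3 uint8, blue, green, red; 480x640 float32, m along the optical axis (not along the pixel's ray), 0 where there is no reading.
- calibration(name): a dict with "intrinsics" (3x3 intrinsics, pixels), "R" (3x3) and "t" (3): a world point X has camera coordinates R X + t. Camera axes: x right, y down, z forward; pixel columns grow to the right and rows downward; lengths in m; the calibration is good to about 2 mm. A picture is of the moment at which its call begins. calibration takes no time and is no camera call.
- finish_job(): hands the job in, once; it reports no verdict.
Trained networks look in the newest picture that a camera, given by its name, has taken for a name from the list of things; names that differ only in an ending like _2 or _b are one class to them, and where a whole thing is asked for, a point or a joint stands for the part that bears it (a point fixed in the world has none). Each returns a list of dicts, best first, with "confidence" (0 to 1); they miss things now and then, are a little off and sometimes report something else, mostly with a low value. They report only what shows in the picture. A call takes as long as a camera call.
- trace(camera, name): "region" (480x640 bool, what is visible of it).
- landmark_of(camera, name): "at" ([x, y, z] in m, in world coordinates, good to about 4 mm: a listed point, or the origin of a listed thing).
The state is a dict: "time": time; "q": joint angles; "joint_velocities": joint speeds; "tau": joint torques, N m; "eef_pos": TCP position; "tool_rot": TCP orientation; "force": force on the tool from outside, world axes, zero at the start; "wrist_torque": the same for the moment, N m; "width": finger opening in m.
Only numpy, scipy, OpenCV 4.12 (cv2) and the standard library are available. Lean on these libraries where they do the work, as an engineer would, in place of code of your own. Each camera call takes 0.05 s, during which the arm holds its last target. There are 200 camera calls.

## Task

Hang the steel U shackle on the sprung hook of the jib stand. First stand the shackle upright in the shallow tray on the stand's foot and let go of it; then take the hook by its black grip, pull it down against its spring, swing it round so that the hook passes under the shackle's arch, and let it rise under control, until the shackle hangs still from the raised hook, let go by the robot. Never let the empty hook fly up, and leave the keys, the padlock, the spanner and the blue packet where they lie.

Things in the scene. Friction and masses are not known exactly. Their poses are not given: they have to be found in the camera images.
- shackle: Loose steel U shackle, 0.6 kg (+-20 %), standing on its two ends like an upturned U. 92 mm wide along its own y, 127 mm high; bar 16 mm thick in its own x. Each end is a 24 x 24 mm square foot, 12 mm high, centred at y = +-34 mm. Legs 48 mm apart; arch's underside 105 mm up, crown 127 mm. Best held across the 16 mm at the crown, from above. Origin: centre of the underside; z points up.
- arch_inside (a point): Point of the shackle in the middle of its arch's underside, 105 mm over its origin; axes as the shackle's.
- jib_stand: Fixed stand: a grey foot plate 280 x 90 x 8 mm, with a round socket and a turning square mast at its far end and a shallow tray near its other end. Origin: on the mast's axis at bench height; its -x points along the plate to the tray, z is up. The mast with its round grey spring drum is 400 mm high.
- tray_center (a point): Centre of the tray's floor, 180 mm from the mast's axis, 8 mm over the bench; axes as the stand's. The tray is 102 mm long (along x) and 34 mm wide (along y) inside, its rim 10 mm high and 5 mm thick. The shackle stands in it with its own y along the tray's x, 5 mm of play all round.
- jib_mast (a joint): Swing of mast and hook arm, rad, stiff enough to stay where left. 0: the hook is right over the tray's middle. It grows counter-clockwise seen from above, about the stand's origin, by which the hook moves away to the stand's -y (right) side; range -0.3 to 1.5. Starts between 0.65 and 1.
- hook_carriage (a joint): How far the hook arm has been pulled down along the mast, m: 0 fully raised (where the spring holds it), 0.13 fully down. The spring pulls up with about 11 N net, nearly constant, and lifts the shackle too; let go empty, the arm flies up at 0.5 m/s, with the shackle it rises at 0.2 to 0.33 m/s.
- hook_grip (a point): Centre of the black grip block on the arm's end: 36 mm along the arm (x), 24 mm across (y), 45 mm high; take it from above across the 24 mm. 316 mm over the bench when raised. Axes turn with the mast (the stand's at swing 0). From the mast's axis it lies at x = -180 mm, y = -24 mm. The arm under it is 18 mm high, its top 22 mm under this point.
- hook_seat (a point): Top of the hook's prong at its middle, where the arch shall hang; 180 mm from the mast's axis, 205 mm over the bench raised, 75 mm fully down. A 10 mm bar: shank 85 mm down from the arm under the grip, prong 46 mm long pointing to the hook's +y (decreasing swing), tip turned up 18 mm. To pass under the arch in the tray the carriage must be down 0.11 or more; rising, it meets the arch at about 0.092.
- keys: Bystander: split ring with four keys lying on the bench, 73 x 127 x 10 mm. Origin: centre of the underside.
- padlock: Bystander: brass padlock lying on its back, 68 x 45 x 21 mm. Origin: centre of the underside.
- spanner: Bystander: combination spanner lying flat, 22 x 159 x 8 mm, long along its y. Origin: centre of the underside.
- packet_blue: Bystander: small blue cardboard packet lying on the bench, 52 x 75 x 24 mm. Origin: centre of the underside.

How it is judged:
By the outcome, as a careful person would: the job done as asked, in the order asked, and still so for the second after the job is handed in, with the robot touching nothing.
It also fails if it takes over 72 s, if anything falls off the work surface, if the arm or the gripper's body presses on something with over 40 N, if the wrist force passes 120 N, or if a joint passes its speed limit or range.

## Working session

There is one attempt and no reset: what is moved stays moved. The work goes in short steps, Python scripts to look and compute and a shell command to move; the robot and the scene stay as the last step left them, time stands still between calls to the robot, and variables do not carry over. Pictures are saved under pics/ and viewed, about 8 in all and at most 12, crops included, and the job is handed in when it is done.

```bash
mkdir -p pics
cat > h.py <<'E'
import numpy as np, cv2
from workcell import *
def best(cam,name):
    r=landmark_of(cam,name)
    return [(np.round(d["at"],4).tolist(),round(d["confidence"],2)) for d in r[:2]]
def cloud(cam,depth,mask):
    c=calibration(cam);K=np.array(c["intrinsics"]);R=np.array(c["R"]);t=np.array(c["t"])
    v,u=np.nonzero(mask&(depth>0));z=depth[v,u]
    P=np.stack([(u-K[0,2])/K[0,0]*z,(v-K[1,2])/K[1,1]*z,z],1)
    return (P-t)@R
E
python3 - <<'E'
from h import *
s=get_state();print({k:np.round(v,3).tolist() for k,v in s.items()})
for cam in("scene","top"):
    p,d=snapshot(cam);cv2.imwrite(f"pics/{cam}0.png",p);np.save(f"{cam}0.npy",d)
    for n in["shackle","arch_inside","jib_stand","tray_center","hook_grip","hook_seat","keys","padlock","spanner","packet_blue"]:
        print(cam,n,best(cam,n))
    r=trace(cam,"shackle")
    if r:
        P=cloud(cam,d,r[0]["region"]);print(cam,len(P),P.min(0),P.max(0))
        Q=P[P[:,2]>P[:,2].max()-0.03][:,:2];m=Q.mean(0);w,V=np.linalg.eigh(np.cov((Q-m).T));print("crown",m,np.sqrt(w),"long axis",V[:,1],np.arctan2(V[1,1],V[0,1]))
E
```

```text
{'time': 0.0, 'q': [1.144, 0.087, 0.175, 1.66, 0.0, 1.571], 'joint_velocities': [0.0, -0.0, -0.001, -0.0, 0.001, -0.001], 'tau': [-0.003, -52.039, 46.48, 0.016, -0.0, 0.0], 'eef_pos': [0.228, 0.5, 0.231], 'tool_rot': [-3.142, 0.001, 1.144], 'force': [-1.187, -0.87, 0.036], 'wrist_torque': [-0.039, -0.012, 0.054], 'width': 0.085}
scene shackle [([0.3767, 0.34, 0.0051], 0.89)]
scene arch_inside [([0.3818, 0.3344, 0.1059], 0.69)]
scene jib_stand [([0.5615, 0.2192, -0.0009], 0.61)]
scene tray_center [([0.4376, 0.0871, 0.0055], 0.71)]
scene hook_grip [([0.6057, 0.0455, 0.3134], 0.88)]
scene hook_seat [([0.5793, 0.0408, 0.2076], 0.66)]
scene keys [([0.393, -0.2259, 0.0017], 0.55)]
scene padlock [([0.3754, 0.4404, 0.0023], 0.49)]
scene spanner [([0.4163, -0.3682, 0.0046], 0.61)]
scene packet_blue []
scene 437 [ 0.36887806  0.28498389 -0.00092738] [0.41505711 0.47535398 0.12737598]
crown [0.38082956 0.31953211] [0.00455545 0.01856032] long axis [-0.03312692  0.99945115] 1.603929308799132
top shackle [([0.3855, 0.3381, -0.004], 0.82)]
top arch_inside [([0.3795, 0.3402, 0.1048], 0.88)]
top jib_stand [([0.5655, 0.2232, -0.0015], 0.86), ([0.5804, 0.042, 0.2023], 0.61)]
top tray_center [([0.4377, 0.0905, 0.0104], 0.93), ([0.5992, 0.0449, 0.3147], 0.41)]
top hook_grip [([0.6023, 0.0445, 0.3158], 0.91)]
top hook_seat [([0.5804, 0.0412, 0.2029], 0.74)]
top keys [([0.3835, -0.2206, -0.0011], 0.69)]
top padlock [([0.3711, 0.4426, 0.0037], 0.79)]
top spanner [([0.4141, -0.3641, 0.0005], 0.69), ([0.4385, 0.0896, 0.0095], 0.4)]
top packet_blue [([0.6393, -0.1186, 0.0008], 0.81)]
top 386 [ 0.36556132  0.29041647 -0.0038369 ] [0.42240532 0.38719534 0.1272235 ]
crown [0.37683917 0.33581165] [0.00455977 0.02139024] long axis [0.03121396 0.99951273] 1.5395772962835885
```

View pics/scene0.png

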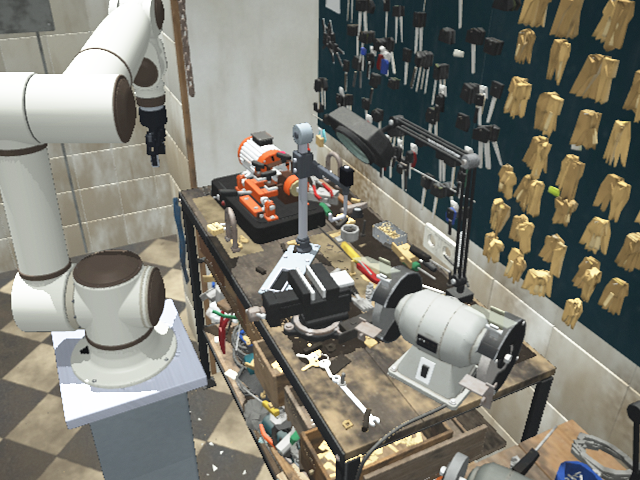

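View pics/top0.png

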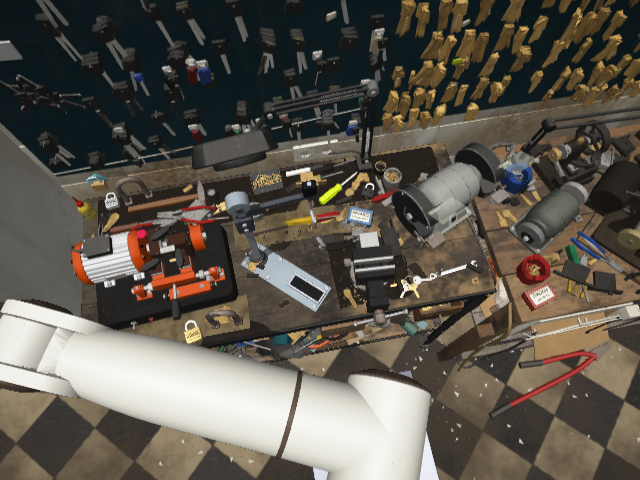

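The top view shows the shackle standing at about (225,318) next to the padlock (193,330). The tray is at (306,288) and the grip at (311,187), with the vise to the right of the plate and a lamp above. Next I'll refine the stand and shackle yaw and check the heights of nearby obstacles.

```bash
cat > m.py <<'E'
from h import *
p=cv2.imread("pics/top0.png");d=np.load("top0.npy")
ones=np.ones(d.shape,bool);G=cloud("top",d,d>=-1) if (d>0).all() else None
c=calibration("top");K=np.array(c["intrinsics"]);R=np.array(c["R"]);t=np.array(c["t"])
print("cam pos",-R.T@t)
v,u=np.mgrid[:480,:640];P=np.stack([(u-K[0,2])/K[0,0]*d,(v-K[1,2])/K[1,1]*d,d],-1);W=(P-t)@R
# plate
near=(np.hypot(W[...,0]-.46,W[...,1]-.12)<.2)&(d>0)
hsv=cv2.cvtColor(p,cv2.COLOR_BGR2HSV)
pl=near&(abs(W[...,2]-.008)<.008)&(p.min(-1)>95)
n,l,st,ce=cv2.connectedComponentsWithStats(pl.astype(np.uint8));k=1+np.argmax(st[1:,4]);m=l==k
r=cv2.minAreaRect(W[m][:,:2].astype(np.float32)*1000);print("plate",r,m.sum())
# tray rim (z~.018) and floor (dark) 
rim=near&(abs(W[...,2]-.018)<.004);dark=near&(p.max(-1)<70)&(abs(W[...,2]-.008)<.01)&(np.hypot(W[...,0]-.4377,W[...,1]-.089)<.07)
print("dark",cv2.minAreaRect(W[dark][:,:2].astype(np.float32)*1000),dark.sum(),np.median(W[dark][:,2]),W[dark].mean(0))
# shackle crown
s=(np.hypot(W[...,0]-.38,W[...,1]-.338)<.08)&(W[...,2]>.09)&(W[...,2]<.14)&(d>0)
Q=W[s];print("crown",s.sum(),cv2.minAreaRect(Q[:,:2].astype(np.float32)*1000),Q[:,2].max())
for cam in["top","scene"]:
  snapshot(cam)
  for n in["shackle","arch_inside","tray_center","jib_stand","hook_grip","hook_seat"]:print(cam,n,best(cam,n))
# height map 4cm cells
print("height map cm (rows x .3..0.9, cols y .5..-.3)")
for x in np.arange(.26,.9,.04):
  print("%.2f"%x,[int(100*W[...,2][(abs(W[...,0]-x)<.02)&(abs(W[...,1]-y)<.02)&(d>0)].max(initial=-.01)) for y in np.arange(.48,-.24,-.04)])
big=cv2.resize(p[170:350,180:420],None,fx=3.3,fy=3.3,interpolation=cv2.INTER_CUBIC);cv2.imwrite("pics/c1.png",big)
E
python3 m.py
```

```text
cam pos [0.03896931 0.11421799 1.29385419]
plate ((475.0811462402344, 131.1361083984375), (237.80810546875, 92.38506317138672), 46.39447784423828) 1571
dark ((444.61358642578125, 79.5568618774414), (118.92151641845703, 121.09073638916016), 72.7489013671875) 408 0.005619691128400857 [0.44460126 0.0821024  0.00514107]
crown 188 ((378.1020202636719, 338.46905517578125), (82.33747100830078, 17.442546844482422), 86.75862121582031) 0.12722350274129737
top shackle [([0.3838, 0.3389, -0.0023], 0.66)]
top arch_inside [([0.3822, 0.3451, 0.1012], 0.77), ([0.4133, -0.3637, -0.0023], 0.3)]
top tray_center [([0.4384, 0.0924, 0.0107], 0.83)]
top jib_stand [([0.5646, 0.2233, 0.0041], 0.82), ([0.5797, 0.0418, 0.2026], 0.34)]
top hook_grip [([0.5988, 0.0439, 0.3154], 0.68)]
top hook_seat [([0.5789, 0.0422, 0.2016], 0.66), ([0.6407, -0.1225, 0.0023], 0.35)]
scene shackle [([0.3781, 0.3402, 0.0011], 0.87)]
scene arch_inside [([0.3831, 0.3361, 0.1025], 0.6)]
scene tray_center [([0.4396, 0.0922, 0.0064], 0.93), ([0.6025, 0.0426, 0.3134], 0.46)]
scene jib_stand [([0.5629, 0.2193, -0.0031], 0.77)]
scene hoo
[... 533 characters left out ...]
 18, 12, 12, 4, 2, 1, 1, 1, 1, 0, 0, 14, 14, 14, 12, 5]
0.54 [18, 18, 18, 6, 7, 2, 39, 39, 1, 1, 0, 22, 4, 4, 13, 12, 5, 5]
0.58 [21, 21, 17, 17, 6, 1, 39, 40, 29, 29, 33, 34, 4, 5, 4, 4, 5, 20]
0.62 [21, 21, 17, 17, 6, 0, 5, 5, 5, 28, 33, 34, 7, 7, 4, 2, 2, 20]
0.66 [17, 6, 15, 13, 37, 39, 39, 38, 37, 6, 6, 6, 5, 4, 2, 2, 6, 13]
0.70 [10, 10, 10, 10, 38, 40, 40, 39, 38, 37, 0, 0, 2, 2, 2, 2, 5, 6]
0.74 [10, 10, 10, 10, 38, 40, 40, 39, 39, 41, 4, 0, 4, 2, 2, 1, 2, 7]
0.78 [37, 0, 2, 2, 53, 54, 1, 32, 38, 42, 42, 42, 51, 51, 41, 41, 56, 2]
0.82 [73, 58, 66, 58, 68, 66, 67, 37, 67, 67, 58, 65, 65, 64, 64, 63, 57, 60]
0.86 [72, 69, 69, 68, 69, 68, 67, 66, 67, 67, 64, 65, 65, 63, 64, 61, 60, 60]
```

View pics/c1.png

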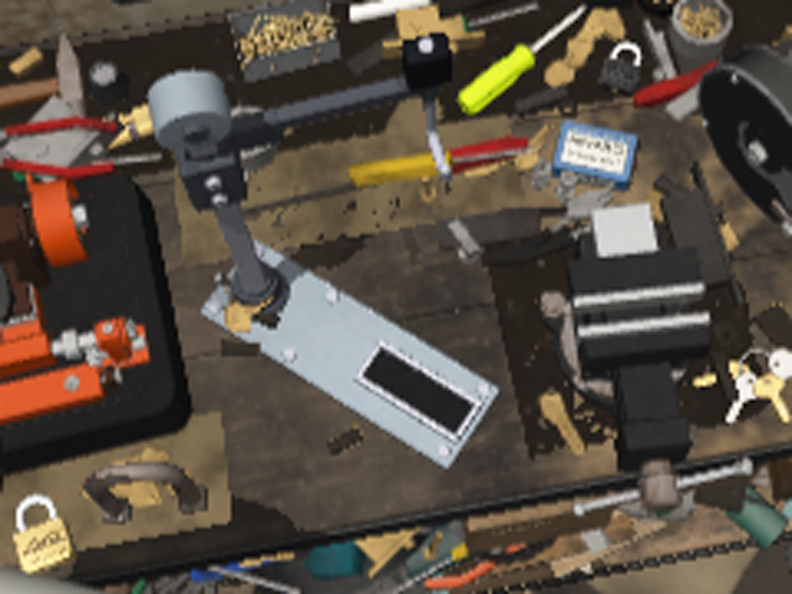

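The tray works out at about (0.438, 0.091) with its axis at 46.4°. The shackle is at about (0.380, 0.339) with its x axis at -3°. Going above it now.

```bash
python3 -m jog '[[[0.019,-0.02,0,-0.15,1],[0.019,-0.02,0,-0.15,1],[0.019,-0.02,0,-0.15,1],[0.019,-0.02,0,-0.15,1],[0.019,-0.02,0,-0.15,1],[0.019,-0.02,0,-0.15,1],[0.019,-0.02,0,-0.15,1],[0.019,-0.02,0,-0.15,1],[0,0,0,0,1]]]'
```

```text
time: 3.02
eef_pos: [0.3835, 0.3357, 0.2312]
tool_rot: [-3.141, -0.0, -0.094]
force: [-0.1, 0.2, -0.5]
width: 0.0854
```

```bash
python3 -m jog '[[[-0.003,0.003,-0.03,0.038,1],[0,0,-0.03,0,1],[0,0,-0.03,0,1],[0,0,-0.025,0,1],[0,0,-0.015,0,1],[0,0,0,0,1],[0,0,0,0,-1],[0,0,0,0,-1],[0,0,0,0,-1],[0,0,0,0,-1],[0,0,0,0,-1]]]'
```

```text
time: 4.4
eef_pos: [0.3794, 0.3425, 0.1016]
tool_rot: [-3.135, -0.004, -0.04]
force: [-0.4, 0.8, -2.1]
width: 0.0146
```

```bash
python3 -m jog '[[[0,0,0.02,0,-1],[0,0,0.03,0,-1],[0,0,0.03,0,-1],[0,0,0.02,0,-1],[0,0,0,0,-1]]]'
python3 - <<'E'
from h import *
s=get_state();print(s["eef_pos"],s["tool_rot"],s["width"])
for cam in["top","scene"]:
  p,d=snapshot(cam);cv2.imwrite(f"pics/{cam}1.png",p)
  for n in["shackle","arch_inside","tray_center"]:print(cam,n,best(cam,n))
  r=trace(cam,"shackle")
  if r:
    m=r[0]["region"];P=cloud(cam,d,m);P=P[(P[:,2]>.08)&(np.hypot(*(P[:,:2]-[.38,.34]).T)<.1)];print(len(P))
    if len(P)>20:print(cv2.minAreaRect(P[:,:2].astype(np.float32)*1000),P.min(0),P.max(0))
a=cv2.imread("pics/scene1.png")[130:280,170:370];cv2.imwrite("pics/c2.png",cv2.resize(a,None,fx=4,fy=4,interpolation=cv2.INTER_CUBIC))
E
```

```text
time: 5.03
eef_pos: [0.3774, 0.3406, 0.1996]
tool_rot: [3.141, 0.002, -0.04]
force: [0.4, -0.1, -6.7]
width: 0.0146
[0.37741066 0.34056419 0.19959852] [ 3.14130097e+00  2.42722700e-03 -4.03044328e-02] 0.014638751652741575
top shackle []
top arch_inside []
top tray_center [([0.4385, 0.0919, 0.0087], 0.69)]
scene shackle [([0.3752, 0.334, 0.1016], 0.7)]
scene arch_inside [([0.3779, 0.3372, 0.2031], 0.67), ([0.3757, 0.3364, 0.1004], 0.28)]
scene tray_center [([0.4374, 0.092, 0.0079], 0.88)]
421
((378.0482177734375, 330.951416015625), (95.16593933105469, 20.981735229492188), 88.15888977050781) [0.36611651 0.28336886 0.09349346] [0.38880183 0.37863926 0.22451948]
```

View pics/c2.png

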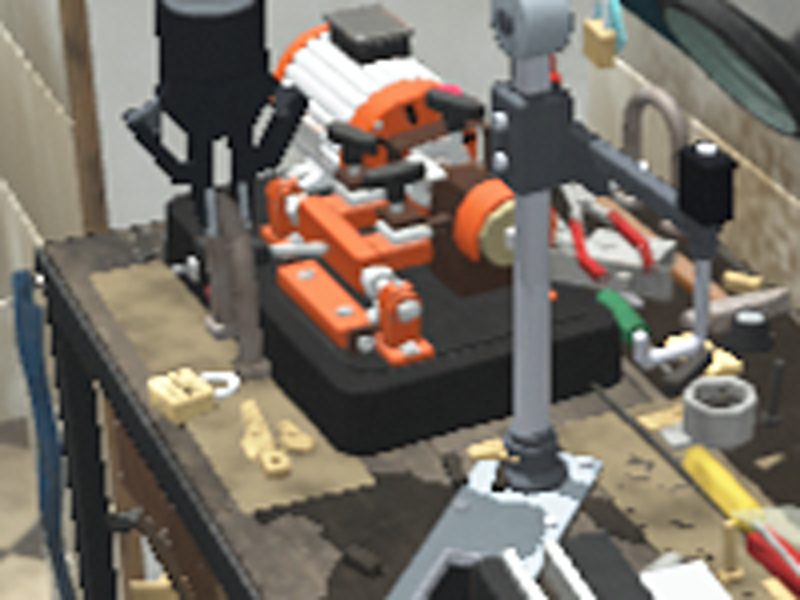

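```bash
python3 -m jog '[[[0.008,-0.02,0,-0.08,-1],[0.008,-0.03,0,-0.09,-1],[0.008,-0.032,0,-0.09,-1],[0.008,-0.032,0,-0.09,-1],[0.008,-0.032,0,-0.09,-1],[0.008,-0.032,0,-0.09,-1],[0.008,-0.032,0,-0.09,-1],[0.006,-0.025,0,-0.07,-1],[0.002,-0.011,0,-0.03,-1],[0,0,0,0,-1]]]'
cat > c.py <<'E'
from h import *
import sys
s=get_state();print(s["eef_pos"],s["tool_rot"],s["width"])
for cam in["top","scene"]:
  p,d=snapshot(cam);cv2.imwrite(f"pics/{cam}{sys.argv[1]}.png",p)
  for n in["shackle","arch_inside","tray_center"]:print(cam,n,best(cam,n))
  r=trace(cam,"shackle")
  if r:
    P=cloud(cam,d,r[0]["region"]);P=P[(P[:,2]>.03)&(np.hypot(*(P[:,:2]-s["eef_pos"][:2]).T)<.1)]
    if len(P)>20:
      x=(P[:,:2]-[.438,.0912])@np.array([[.690,-.724],[.724,.690]]);print(len(P),"along",x[:,0].min(),x[:,0].max(),"across",x[:,1].min(),x[:,1].max(),"z",P[:,2].min(),P[:,2].max())
c=calibration("top");K=np.array(c["intrinsics"]);R=np.array(c["R"]);t=np.array(c["t"])
px=np.array([[385,352],[480,406],[459,434],[362,378]])/3.3+[180,170]
o=-R.T@t;D=np.c_[px,np.ones(4)]@np.linalg.inv(K).T@R;X=o+D*((.016-o[2])/D[:,2])[:,None];print("tray px",X[:,:2].round(4).tolist(),X.mean(0))
E
python3 c.py 2
```

```text
time: 6.78
eef_pos: [0.4419, 0.0872, 0.1982]
tool_rot: [3.142, 0.003, -0.782]
force: [-0.3, -0.0, -5.0]
width: 0.015
[0.44191517 0.08719087 0.19822986] [ 3.14150406e+00  2.85560692e-03 -7.81780285e-01] 0.014966779285114223
top shackle []
top arch_inside []
top tray_center [([0.4373, 0.0888, 0.0092], 0.95)]
scene shackle [([0.44, 0.0833, 0.1006], 0.75)]
scene arch_inside [([0.4404, 0.0831, 0.2033], 0.91), ([0.4389, 0.0844, 0.1019], 0.57)]
scene tray_center [([0.437, 0.0906, 0.0062], 0.94)]
565 along -0.05394153511899229 0.04312183571505699 across -0.023084155249954122 0.008184182246318533 z 0.0957186932417575 0.22433565230238167
tray px [[0.4756, 0.1122], [0.4084, 0.0361], [0.3863, 0.0596], [0.4548, 0.137]] [0.43128867 0.08621039 0.016     ]
```

Run:
```python
from h import *
p=cv2.imread("pics/top0.png");c=calibration("top");K=np.array(c["intrinsics"]);R=np.array(c["R"]);t=np.array(c["t"])
def proj(X):
  q=(X@R.T+t)@K.T;return q[:,:2]/q[:,2:]
F=10;x0,y0=275,262
big=cv2.resize(p[y0:y0+55,x0:x0+75],None,fx=F,fy=F,interpolation=cv2.INTER_NEAREST)
a=np.radians(46.4);e=np.array([np.cos(a),np.sin(a)]);n=np.array([-e[1],e[0]])
def rect(C,L,Wd,z):
  return np.array([[*(C+sx*L/2*e+sy*Wd/2*n),z] for sx,sy in((1,1),(1,-1),(-1,-1),(-1,1))])
for C,col in((np.array([.438,.0912]),(0,0,255)),(np.array([.4325,.086]),(0,255,0))):
  for L,Wd,z in((.102,.034,.018),(.112,.044,.018)):
    q=((proj(rect(C,L,Wd,z))-[x0,y0]+.5)*F).astype(np.int32);cv2.polylines(big,[q],True,col,1)
  # plate outline: end unknown -> only side lines
cv2.imwrite("pics/c3.png",big)
# white-rim fit
g=p.min(-1).astype(float);from scipy.optimize import minimize
gb=cv2.GaussianBlur(g,(0,0),.6)
def samp(q):return cv2.remap(gb.astype(np.float32),q[:,0].astype(np.float32)[None],q[:,1].astype(np.float32)[None],cv2.INTER_LINEAR)[0]
def per(C,ang,L,Wd,z):
  e=np.array([np.cos(ang),np.sin(ang)]);n=np.array([-e[1],e[0]]);s=np.linspace(-1,1,40)
  pts=[C+u*L/2*e+w*Wd/2*n for u in s for w in(-1,1)]+[C+w*L/2*e+u*Wd/2*n for u in s for w in(-1,1)]
  return proj(np.c_[np.array(pts),np.full(len(pts),z)])
best=max(((samp(per(np.array([x,y]),A,.107,.039,.018)).mean()-samp(per(np.array([x,y]),A,.094,.024,.008)).mean(),x,y,A) for x in np.arange(.424,.448,.001) for y in np.arange(.078,.1,.001) for A in np.radians([44.5,45.5,46.4,47.5])))
print(best, np.degrees(best[3]))
for cc in((.438,.0912),(.432,.086)):
  print(cc,samp(per(np.array(cc),a,.107,.039,.018)).mean(),samp(per(np.array(cc),a,.094,.024,.008)).mean())
```

```text
(np.float32(136.9367), np.float64(0.436), np.float64(0.09000000000000001), np.float64(0.8098327729253689)) 46.4
(0.438, 0.0912) 170.07346 44.29264
(0.432, 0.086) 153.40286 79.48257
```

View pics/c3.png

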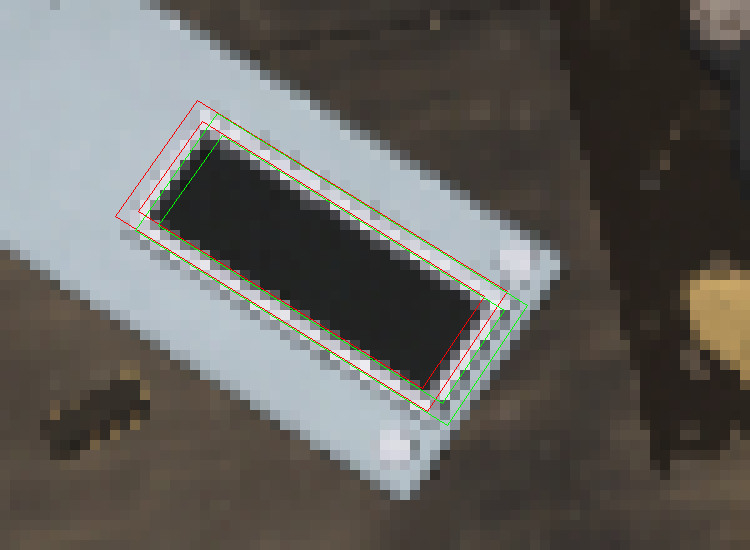

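```bash
python3 -m jog '[[[-0.002,0.007,-0.02,0.021,-1],[0,0,-0.025,0,-1],[0,0,-0.02,0,-1],[0,0,-0.004,0,-1],[0,0,0,0,-1]]]'; python3 c.py 3;python3 - <<'E'
import cv2
a=cv2.imread("pics/scene3.png")[190:310,240:380];cv2.imwrite("pics/c4.png",cv2.resize(a,None,fx=5.5,fy=5,interpolation=cv2.INTER_CUBIC))
E
```

```text
time: 7.9
eef_pos: [0.44, 0.0955, 0.1283]
tool_rot: [-3.141, 0.002, -0.758]
force: [-0.5, -0.6, -5.4]
width: 0.0148
[0.43998536 0.09551129 0.12833528] [-3.14055308e+00  1.92873011e-03 -7.57780035e-01] 0.014778392546353651
top shackle []
top arch_inside []
top tray_center [([0.4393, 0.0896, 0.0103], 0.98)]
scene shackle [([0.4358, 0.0905, 0.0287], 0.97)]
scene arch_inside [([0.4398, 0.0901, 0.1317], 0.88), ([0.3885, -0.2296, 0.0043], 0.42)]
scene tray_center [([0.4368, 0.0925, 0.0063], 0.92)]
497 along -0.047353406921782804 0.050768113136187745 across -0.016833158227627355 0.008249313277433817 z 0.030309641325272595 0.15651701201856594
tray px [[0.4756, 0.1122], [0.4084, 0.0361], [0.3863, 0.0596], [0.4548, 0.137]] [0.43128867 0.08621039 0.016     ]
```

View pics/c4.png

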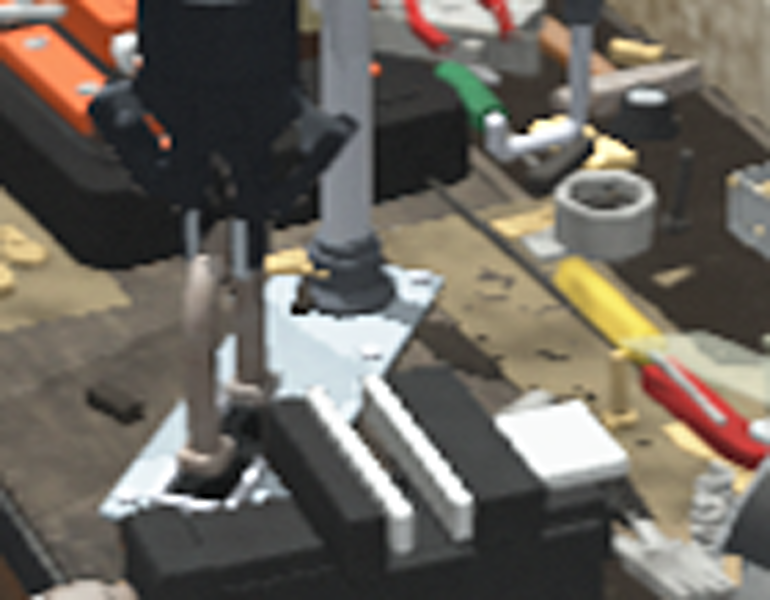

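The shackle hangs right over the tray, with both feet inside the outline, and the detections agree within 1-2 mm. Lowering it in small steps while watching the force.

```bash
python3 -m jog '[[[0,-0.001,-0.006,0,-1],[0,0,-0.005,0,-1],[0,0,-0.004,0,-1],[0,0,-0.002,0,-1],[0,0,0,0,-1]]]'
```

```text
time: 9.02
eef_pos: [0.4398, 0.0943, 0.1096]
tool_rot: [-3.141, 0.002, -0.758]
force: [0.2, -1.0, -6.2]
width: 0.0146
```

```bash
python3 -m jog '[[[0,0,-0.002,0,-1],[0,0,0,0,-1]]]'; python3 -m jog '[[[0,0,-0.002,0,-1],[0,0,0,0,-1]]]'
```

```text
time: 9.28
eef_pos: [0.4409, 0.0941, 0.11]
tool_rot: [-3.139, -0.001, -0.758]
force: [-0.5, 0.1, -6.0]
width: 0.0153
time: 9.52
eef_pos: [0.4417, 0.0941, 0.1096]
tool_rot: [-3.136, -0.003, -0.758]
force: [0.2, 0.4, -5.4]
width: 0.0146
```

```bash
python3 -m jog '[[[0,0,-0.003,0,-1],[0,0,-0.003,0,-1]]]';python3 c.py 4;python3 - <<'E'
import cv2
a=cv2.imread("pics/scene4.png")[220:310,250:340];cv2.imwrite("pics/c5.png",cv2.resize(a,None,fx=6,fy=6,interpolation=cv2.INTER_CUBIC))
E
```

```text
time: 9.78
eef_pos: [0.4436, 0.0934, 0.1093]
tool_rot: [-3.132, -0.009, -0.759]
force: [-9.8, -5.8, 26.9]
width: 0.0147
[0.44364857 0.09338951 0.10934625] [-3.13168208 -0.00927567 -0.75897764] 0.01470678626939835
top shackle []
top arch_inside []
top tray_center [([0.4348, 0.0909, 0.0097], 0.73)]
scene shackle [([0.4397, 0.0894, 0.009], 0.82)]
scene arch_inside [([0.4419, 0.0863, 0.1153], 0.76), ([0.4376, 0.0907, 0.0055], 0.47)]
scene tray_center [([0.4376, 0.0897, 0.0102], 0.9)]
334 along -0.04841878912207846 0.03704240587018079 across -0.016702962231802582 0.003027466013082112 z 0.030192478193143628 0.13671136084990598
tray px [[0.4756, 0.1122], [0.4084, 0.0361], [0.3863, 0.0596], [0.4548, 0.137]] [0.43128867 0.08621039 0.016     ]
```

View pics/c5.png

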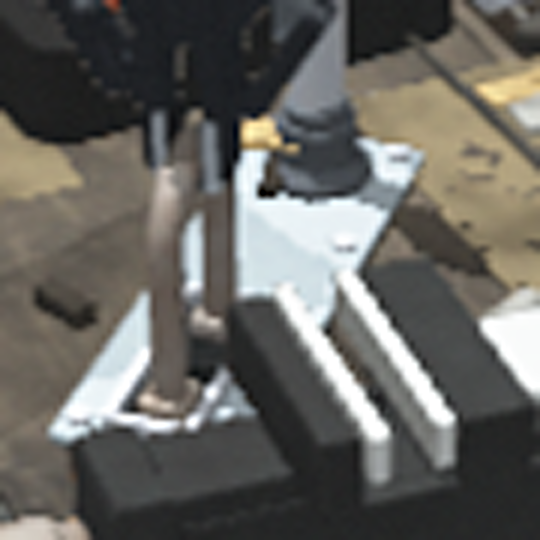

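Both feet are on the tray floor: the crown is at 0.136 m and the force is 27 N. I'll take off the preload, open gently and rise.

```bash
python3 -m jog '[[[-0.002,0.001,0.001,0,-1],[0,0,0,0,-1]]]'; python3 -m jog '[[[0,0,0,0,0],[0,0,0,0,0],[0,0,0,0,0.3],[0,0,0.01,0,0.3],[0,0,0.03,0,0.3],[0,0,0.03,0,0.3],[0,0,0.03,0,0.3],[0,0,0.03,0,0.3]]]';python3 c.py 5;python3 - <<'E'
from h import *
for cam in["top","scene"]:
  for n in["hook_grip","hook_seat","jib_stand"]:print(cam,n,best(cam,n))
E
```

```text
time: 10.52
eef_pos: [0.4414, 0.0945, 0.1103]
tool_rot: [-3.131, -0.009, -0.759]
force: [0.2, 0.9, -6.3]
width: 0.0149
time: 11.52
eef_pos: [0.4407, 0.0945, 0.2449]
tool_rot: [-3.132, -0.008, -0.759]
force: [0.6, -0.2, 0.7]
width: 0.0556
[0.44074156 0.09450267 0.24494404] [-3.1320873  -0.0082539  -0.75878966] 0.05562870068178829
top shackle [([0.4452, 0.0891, 0.0076], 0.63)]
top arch_inside [([0.4442, 0.0944, 0.1083], 0.59)]
top tray_center [([0.4382, 0.0937, 0.0086], 0.56)]
28 along 0.026070473537817183 0.038984608140088646 across 0.0031477179247776355 0.0083481285665572 z 0.030397939084002693 0.11037676328434537
scene shackle [([0.4415, 0.0884, 0.1126], 0.68), ([0.4391, 0.0911, 0.0101], 0.63)]
scene arch_inside [([0.4426, 0.0897, 0.1107], 0.62)]
scene tray_center [([0.4339, 0.0898, 0.0089], 0.64), ([0.4403, 0.0869, 0.1121], 0.38)]
tray px [[0.4756, 0.1122], [0.4084, 0.0361], [0.3863, 0.0596], [0.4548, 0.137]] [0.43128867 0.08621039 0.016     ]
top hook_grip []
top hook_seat []
top jib_stand [([0.5632, 0.2234, 0.0031], 0.83)]
scene hook_grip [([0.6053, 0.0455, 0.3128], 0.63)]
scene hook_seat [([0.5794, 0.041, 0.2056], 0.63), ([0.4399, 0.0912, 0.0112], 0.21)]
scene jib_stand [([0.5638, 0.218, -0.0031], 0.92)]
```

The shackle now stands free in the tray. Next I go above the hook grip at about (0.603, 0.045), with tool yaw at about 0.09.

```bash
python3 -m jog '[[[0,0,0.04,0,0.2],[0,0,0.05,0.04,0.2],[0.01,-0.003,0.04,0.1,0.2],[0.025,-0.008,0,0.13,0.2],[0.025,-0.008,0,0.13,0.2],[0.025,-0.008,0,0.13,0.2],[0.025,-0.008,0,0.13,0.2],[0.025,-0.008,0,0.13,0.2],[0.02,-0.007,0,0.06,0.2],[0.007,0,0,0,0.2],[0,0,0,0,0.2]]]'
python3 - <<'E'
from h import *
for cam in["scene","top"]:
  p,d=snapshot(cam);cv2.imwrite(f"pics/{cam}6.png",p)
  for n in["hook_grip","hook_seat","shackle"]:print(cam,n,best(cam,n))
a=cv2.imread("pics/scene6.png")[90:310,230:400];cv2.imwrite("pics/c6.png",cv2.resize(a,None,fx=2.7,fy=2.7,interpolation=cv2.INTER_CUBIC))
E
```

```text
time: 13.7
eef_pos: [0.6068, 0.0429, 0.3765]
tool_rot: [-3.133, -0.009, 0.118]
force: [-1.0, 0.8, -0.5]
width: 0.051
scene hook_grip [([0.6046, 0.0437, 0.3134], 0.88)]
scene hook_seat [([0.58, 0.0409, 0.204], 0.61)]
scene shackle [([0.439, 0.0882, 0.0134], 0.7)]
top hook_grip [([0.3827, -0.2231, 0.0008], 0.74), ([0.4415, 0.0926, 0.1088], 0.17)]
top hook_seat []
top shackle [([0.4453, 0.0867, 0.0041], 0.78)]
```

View pics/c6.png

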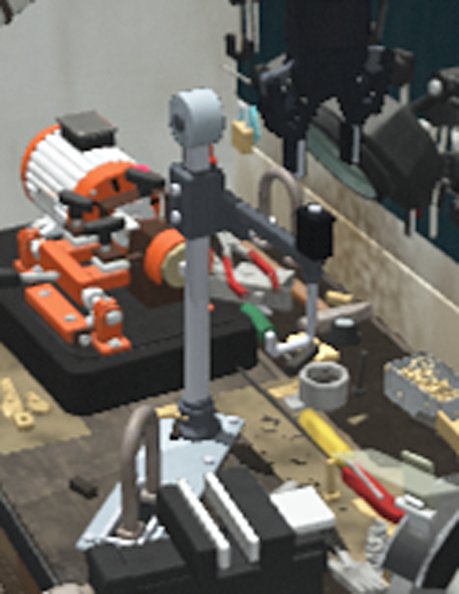

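The shackle stands upright in the tray at (140,480) in the crop, and the open jaws are over the grip at (315,230). Descending to close on the grip.

```bash
python3 -m jog '[[[-0.003,0.002,-0.02,-0.03,0.2],[0,0,-0.025,0,0.2],[0,0,-0.02,0,0.2],[0,0,-0.008,0,0.2],[0,0,0,0,0.2]]]';  python3 -m jog '[[[0,0,0,0,-1],[0,0,0,0,-1],[0,0,0,0,-1],[0,0,0,0,-1],[0,0,0,0,-1]]]'
```

```text
time: 14.72
eef_pos: [0.6024, 0.0451, 0.3038]
tool_rot: [-3.133, -0.013, 0.088]
force: [-0.2, -0.2, 0.3]
width: 0.0517
time: 15.35
eef_pos: [0.6025, 0.0451, 0.3053]
tool_rot: [-3.133, -0.014, 0.088]
force: [1.0, -0.8, 0.7]
width: 0.0234
```

```bash
python3 -m jog '[[[0,0,-0.008,0,-1],[0,0,-0.015,0,-1],[0,0,-0.02,0,-1],[0,0,-0.02,0,-1],[0,0,-0.02,0,-1],[0,0,0,0,-1]]]'
```

```text
time: 16.1
eef_pos: [0.6023, 0.0451, 0.2328]
tool_rot: [-3.133, -0.031, 0.088]
force: [0.7, -0.7, 10.7]
width: 0.0238
```

```bash
python3 -m jog '[[[0,0,-0.015,0,-1],[0,0,-0.015,0,-1],[0,0,-0.012,0,-1],[0,0,-0.006,0,-1],[0,0,0,0,-1]]]'
python3 - <<'E'
from h import *
p,d=snapshot("scene");cv2.imwrite("pics/scene7.png",p)
for n in["hook_grip","hook_seat","shackle","arch_inside","jib_stand"]:print(n,best("scene",n))
M=np.array([.5635,.221]);a0=np.radians(46.4)
s=get_state();g=s["eef_pos"][:2]-M;print(s["eef_pos"],"r",np.hypot(*g),"swing from tcp",(np.arctan2(g[1],g[0])-np.arctan2(-24,-180)-a0)%(2*np.pi))
E
```

```text
time: 16.73
eef_pos: [0.602, 0.045, 0.1934]
tool_rot: [-3.133, -0.042, 0.087]
force: [2.1, 0.2, 10.8]
width: 0.0232
hook_grip [([0.6047, 0.0453, 0.2003], 0.88), ([0.3866, -0.2274, 0.0013], 0.33)]
hook_seat [([0.5754, 0.0416, 0.0921], 0.94), ([0.3896, -0.2267, 0.0021], 0.25)]
shackle [([0.4379, 0.0905, 0.0125], 0.74)]
arch_inside [([0.4404, 0.0901, 0.1112], 0.94)]
jib_stand [([0.5613, 0.2197, -0.0024], 0.79), ([0.3751, 0.4416, 0.001], 0.58)]
[0.60204503 0.04495686 0.1938385 ] r 0.180213504324336 swing from tcp 0.8439626703277798
```

```bash
python3 -m jog '[[[0,0,-0.006,0,-1],[0,0,-0.005,0,-1],[0,0,0,0,-1]]]'
cat > w.py <<'E'
from h import *
import sys
M=np.array([.5635,.221]);s=get_state();g=np.array(s["eef_pos"][:2])-M
th=np.arctan2(g[1],g[0]);b=np.arctan2(-24,-180)+np.radians(46.4)
sw=(th-b+np.pi)%(2*np.pi)-np.pi;print("pos",np.round(s["eef_pos"],4),"yaw",s["tool_rot"][2],"r",np.hypot(*g),"swing",sw,"F",np.round(s["force"],1),"yaw err",s["tool_rot"][2]-(sw+np.radians(46.4)-np.pi/2))
n=int(sys.argv[1]);end=float(sys.argv[2]);pr=g+M
for k in range(1,n+1):
  a=b+sw+(end-sw)*k/n;q=M+.1805*np.array([np.cos(a),np.sin(a)]);print(np.round(q-pr,4),round((end-sw)/n,3));pr=q
E
python3 w.py 8 0
```

```text
time: 17.4
eef_pos: [0.6021, 0.0449, 0.1881]
tool_rot: [-3.133, -0.048, 0.087]
force: [1.2, 0.9, 11.7]
width: 0.0238
pos [0.6021 0.0449 0.1881] yaw 0.08666472099836531 r 0.18032301218980004 swing 0.8441267775585075 F [ 1.2  0.9 11.7] yaw err 0.0035014973093854262
[-0.0187 -0.0033] -0.106
[-0.019  -0.0011] -0.106
[-0.019   0.0009] -0.106
[-0.0188  0.0029] -0.106
[-0.0184  0.0049] -0.106
[-0.0178  0.0068] -0.106
[-0.017   0.0086] -0.106
[-0.016   0.0104] -0.106
```

```bash
python3 -m jog '[[[-0.009,-0.002,-0.002,-0.05,-1],[-0.01,-0.001,-0.001,-0.056,-1],[-0.019,-0.001,0,-0.106,-1],[-0.019,0.001,0,-0.106,-1],[0,0,0,0,-1]]]'; python3 w.py 5 0.25
```

```text
time: 18.02
eef_pos: [0.5425, 0.0415, 0.1923]
tool_rot: [-3.131, -0.053, -0.243]
force: [-0.0, -1.2, 10.8]
width: 0.0234
pos [0.5425 0.0415 0.1923] yaw -0.24291877260292494 r 0.18068671566593028 swing 0.5121468273282774 F [-0.  -1.2 10.8] yaw err 0.005897953938325262
[-0.0093  0.0015] -0.052
[-0.0093  0.0018] -0.052
[-0.0092  0.0023] -0.052
[-0.009   0.0028] -0.052
[-0.0089  0.0033] -0.052
```

```bash
python3 -m jog '[[[-0.009,0.0015,-0.005,-0.052,-1],[-0.0095,0.002,-0.004,-0.052,-1],[-0.009,0.0025,-0.004,-0.052,-1],[-0.009,0.003,-0.002,-0.052,-1],[0,0,-0.001,0,-1]]]'; python3 w.py 4 0
python3 - <<'E'
from h import *
p,d=snapshot("scene");cv2.imwrite("pics/scene8.png",p)
for n in["hook_grip","hook_seat","shackle","arch_inside"]:print(n,best("scene",n))
a=p[130:310,230:380];cv2.imwrite("pics/c8.png",cv2.resize(a,None,fx=3.3,fy=3.3,interpolation=cv2.INTER_CUBIC))
E
```

```text
time: 18.65
eef_pos: [0.5035, 0.0504, 0.1841]
tool_rot: [-3.125, -0.057, -0.461]
force: [-0.5, -2.4, 10.9]
width: 0.0232
pos [0.5035 0.0504 0.1841] yaw -0.46122222480813213 r 0.18082331334081647 swing 0.29045724719196153 F [-0.5 -2.4 10.9] yaw err 0.009284081869433969
[-0.0121  0.0051] -0.073
[-0.0118  0.0057] -0.073
[-0.0114  0.0065] -0.073
[-0.0109  0.0073] -0.073
hook_grip [([0.5046, 0.0493, 0.1931], 0.9)]
hook_seat [([0.4806, 0.0633, 0.0849], 0.91)]
shackle [([0.4382, 0.0914, 0.0103], 0.68)]
arch_inside [([0.4416, 0.0869, 0.1132], 0.81)]
```

View pics/c8.png

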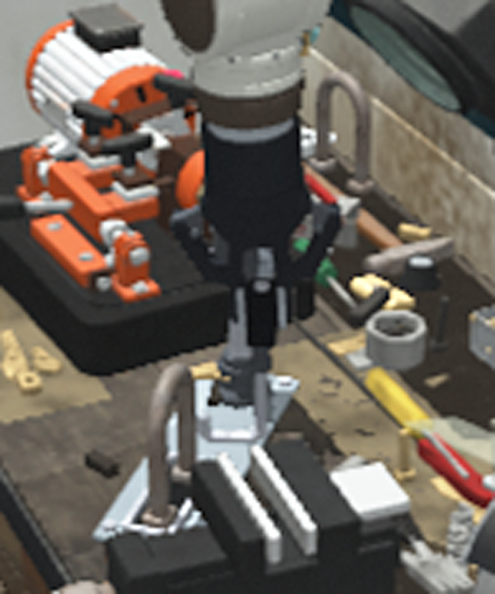

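The tip is about 50 mm from the arch and in line with it; the carriage is down about 0.121. Continuing under the arch.

```bash
python3 -m jog '[[[-0.006,0.0025,-0.002,-0.037,-1],[-0.006,0.0026,-0.0015,-0.037,-1],[-0.006,0.0028,-0.0015,-0.037,-1],[-0.006,0.003,-0.0015,-0.037,-1],[0,0,-0.001,0,-1]]]'; python3 w.py 4 0
```

```text
time: 19.52
eef_pos: [0.4774, 0.062, 0.1836]
tool_rot: [-3.117, -0.056, -0.617]
force: [0.2, -3.2, 11.2]
width: 0.0235
pos [0.4774 0.062  0.1836] yaw -0.6166216414446444 r 0.18084348531979738 swing 0.13198163834296572 F [ 0.2 -3.2 11.2] yaw err 0.012360274081917533
[-0.005   0.0032] -0.033
[-0.0051  0.0031] -0.033
[-0.005   0.0033] -0.033
[-0.0049  0.0034] -0.033
```

```bash
python3 -m jog '[[[-0.005,0.0032,-0.0015,-0.033,-1],[-0.005,0.0032,-0.0015,-0.033,-1],[-0.005,0.0033,-0.0015,-0.033,-1],[-0.004,0.003,-0.001,-0.03,-1],[0,0,-0.001,0,-1]]]'; python3 w.py 1 0
python3 - <<'E'
from h import *
p,d=snapshot("scene");cv2.imwrite("pics/scene9.png",p)
for n in["hook_grip","hook_seat","shackle","arch_inside"]:print(n,best("scene",n))
a=p[160:300,240:360];cv2.imwrite("pics/c9.png",cv2.resize(a,None,fx=4,fy=4,interpolation=cv2.INTER_CUBIC))
E
```

```text
time: 20.15
eef_pos: [0.4559, 0.0757, 0.184]
tool_rot: [-3.109, -0.053, -0.754]
force: [-0.6, -2.9, 11.3]
width: 0.0233
pos [0.4559 0.0757 0.184 ] yaw -0.7539028583479179 r 0.18080566490923458 swing -0.009028106835587746 F [-0.6 -2.9 11.3] yaw err 0.01608880235719745
[ 0.0015 -0.0007] 0.009
hook_grip [([0.454, 0.0775, 0.1911], 0.87)]
hook_seat [([0.4342, 0.0928, 0.0859], 0.97)]
shackle [([0.4393, 0.0919, 0.0114], 0.77)]
arch_inside [([0.4384, 0.0855, 0.1118], 0.68)]
```

View pics/c9.png

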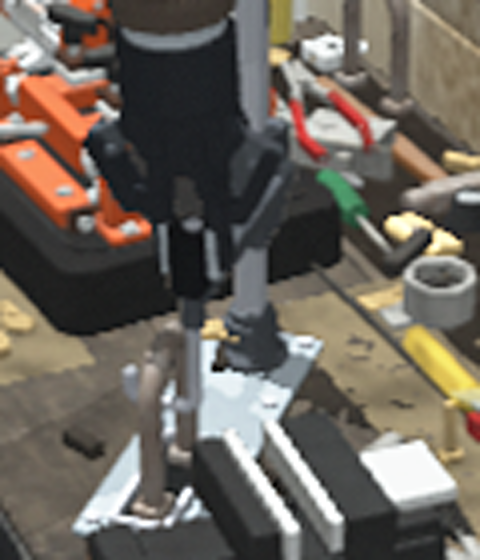

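The prong is through the arch, with its tip visible on the far side at (130,378) in the crop. Rising under control.

```bash
python3 -m jog '[[[0.0005,0,0.004,0.005,-1],[0,0,0.005,0,-1],[0,0,0.005,0,-1],[0,0,0.005,0,-1],[0,0,0.005,0,-1],[0,0,0.005,0,-1],[0,0,0.005,0,-1],[0,0,0,0,-1]]]'; python3 w.py 1 0
python3 - <<'E'
from h import *
p,d=snapshot("scene");cv2.imwrite("pics/scene10.png",p)
for n in["hook_grip","hook_seat","shackle","arch_inside"]:print(n,best("scene",n))
E
```

```text
time: 21.4
eef_pos: [0.4559, 0.0762, 0.2275]
tool_rot: [-3.096, -0.051, -0.758]
force: [1.3, -2.8, 6.0]
width: 0.0236
pos [0.4559 0.0762 0.2275] yaw -0.7576667559141059 r 0.18039658586829532 swing -0.010744518071311493 F [ 1.3 -2.8  6. ] yaw err 0.014041316026733197
[ 0.0015 -0.0012] 0.011
hook_grip [([0.4565, 0.0754, 0.2343], 0.9)]
hook_seat [([0.4354, 0.0915, 0.1296], 0.9)]
shackle [([0.4318, 0.084, 0.0209], 0.61)]
arch_inside [([0.4412, 0.0889, 0.1208], 0.72)]
```

The force dropped from 11 to 6 N, so the shackle's weight is on the hook. Continuing up slowly to the top.

```bash
python3 -m jog '[[[0,0,0.004,0,-1],[0,0,0.005,0,-1],[0,0,0.006,0,-1],[0,0,0.006,0,-1],[0,0,0.006,0,-1],[0,0,0.006,0,-1],[0,0,0.006,0,-1],[0,0,0.006,0,-1],[0,0,0.006,0,-1],[0,0,0.006,0,-1],[0,0,0.004,0,-1],[0,0,0.003,0,-1],[0,0,0,0,-1]]]'; python3 w.py 1 0
```

```text
time: 23.28
eef_pos: [0.4557, 0.0764, 0.2965]
tool_rot: [-3.095, -0.05, -0.758]
force: [0.5, -2.7, 5.4]
width: 0.0234
pos [0.4557 0.0764 0.2965] yaw -0.7583046188474685 r 0.1803831822883792 swing -0.012162166173854683 F [ 0.5 -2.7  5.4] yaw err 0.014821101195913844
[ 0.0017 -0.0014] 0.012
```

```bash
python3 -m jog '[[[0,0,0.003,0,-1],[0,0,0.003,0,-1],[0,0,0.002,0,-1],[0,0,0.001,0,-1],[0,0,0,0,-1],[0,0,0,0,-1],[0,0,0,0,-1],[0,0,0,0,-1]]]'; python3 w.py 1 0;python3 - <<'E'
from h import *
for cam in["scene"]:
  p,d=snapshot(cam);cv2.imwrite("pics/scene11.png",p)
  for n in["hook_grip","hook_seat","shackle","arch_inside"]:print(n,best("scene",n))
a=p[110:310,230:390];cv2.imwrite("pics/c11.png",cv2.resize(a,None,fx=3,fy=3,interpolation=cv2.INTER_CUBIC))
E
```

```text
time: 24.28
eef_pos: [0.4555, 0.0765, 0.3049]
tool_rot: [-3.097, -0.049, -0.758]
force: [1.6, -2.2, 0.3]
width: 0.0231
pos [0.4555 0.0765 0.3049] yaw -0.7583321320174541 r 0.1804140783284369 swing -0.013254928172957037 F [ 1.6 -2.2  0.3] yaw err 0.015886350025030582
[ 0.0019 -0.0015] 0.013
hook_grip [([0.4554, 0.074, 0.3153], 0.7)]
hook_seat [([0.4329, 0.0945, 0.2051], 0.75)]
shackle [([0.432, 0.085, 0.0978], 0.6), ([0.4382, 0.0923, 0.0044], 0.22)]
arch_inside [([0.4397, 0.087, 0.1999], 0.95), ([0.4568, 0.0736, 0.3104], 0.43)]
```

View pics/c11.png

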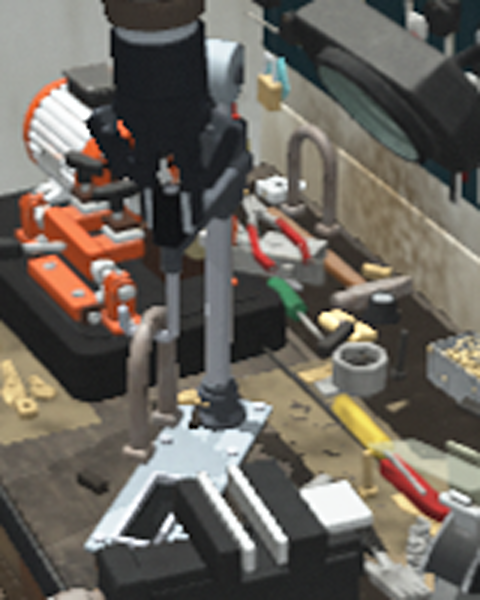

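The hook is fully raised with about 0 N left on the tool, and the shackle hangs from it clear of the tray. Letting go and retreating upward.

```bash
python3 -m jog '[[[0,0,0,0,-0.3],[0,0,0,0,0],[0,0,0,0,0.2],[0,0,0,0,0.2],[0,0,0.008,0,0.2],[0,0,0.02,0,0.2],[0,0,0.03,0,0.2],[0,0,0.03,0,0.2],[0,0,0.03,0,0.2],[0,0,0.02,0,0.2],[-0.03,0,0,0,0.2],[-0.04,0,0,0,0.2],[0,0,0,0,0.2],[0,0,0,0,0.2],[0,0,0,0,0.2],[0,0,0,0,0.2],[0,0,0,0,0.2],[0,0,0,0,0.2]]]';python3 - <<'E'
from h import *
P=[]
for i in range(2):
  p,d=snapshot("scene");P.append(p)
  for n in["hook_grip","hook_seat","shackle","arch_inside"]:print(n,best("scene",n))
print("motion px",(cv2.absdiff(*P).max(-1)[150:310,240:330]>25).sum())
for n in["keys","padlock","spanner"]:print(n,best("scene",n))
snapshot("top");print(best("top","packet_blue"),best("top","padlock"))
p=P[1];a=p[110:310,230:390];cv2.imwrite("pics/c12.png",cv2.resize(a,None,fx=3,fy=3,interpolation=cv2.INTER_CUBIC))
E
```

```text
time: 26.78
eef_pos: [0.3867, 0.0761, 0.4517]
tool_rot: [-3.094, -0.055, -0.757]
force: [-0.3, -0.5, 0.1]
width: 0.0512
hook_grip [([0.4559, 0.0743, 0.3125], 0.62)]
hook_seat [([0.4359, 0.0951, 0.2061], 0.92)]
shackle [([0.4343, 0.0854, 0.0993], 0.72)]
arch_inside []
hook_grip [([0.4566, 0.0741, 0.3148], 0.59)]
hook_seat [([0.435, 0.0951, 0.2066], 0.89)]
shackle [([0.4353, 0.0836, 0.0977], 0.59)]
arch_inside [([0.4427, 0.0877, 0.2004], 0.79), ([0.3753, 0.4404, 0.0029], 0.66)]
motion px 0
keys [([0.3867, -0.2293, 0.0018], 0.91)]
padlock [([0.3749, 0.4406, 0.0026], 0.49)]
spanner [([0.4132, -0.3707, 0.002], 0.63)]
[] [([0.3734, 0.4396, 0.0028], 0.83), ([0.4436, 0.0964, 0.1964], 0.51)]
```

View pics/c12.png

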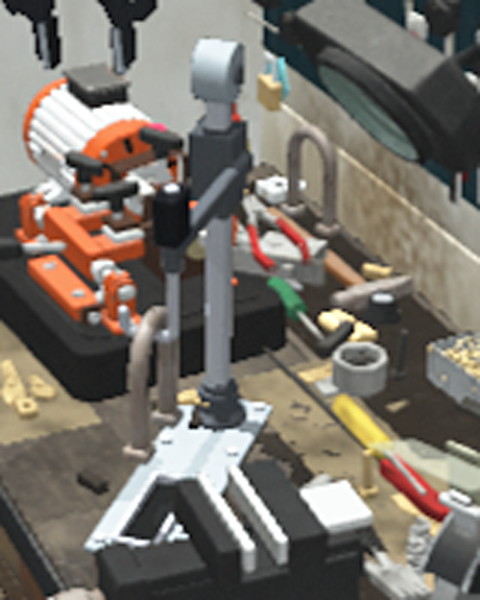

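The shackle hangs still from the raised hook and the gripper is clear of it. I'll wait one second, compare pictures again, and hand in.

```bash
python3 -m jog '[[[0,0,0,0,0.2],[0,0,0,0,0.2],[0,0,0,0,0.2],[0,0,0,0,0.2],[0,0,0,0,0.2],[0,0,0,0,0.2],[0,0,0,0,0.2],[0,0,0,0,0.2]]]';python3 - <<'E'
from h import *
p,d=snapshot("scene");a=cv2.resize(p[110:310,230:390],None,fx=3,fy=3,interpolation=cv2.INTER_CUBIC)
print("changed px",(cv2.absdiff(a,cv2.imread("pics/c12.png")).max(-1)[200:]>25).sum(),best("scene","shackle"),get_state()["time"]);print(finish_job())
E
```

```text
time: 28.58
eef_pos: [0.3865, 0.0761, 0.4519]
tool_rot: [-3.093, -0.055, -0.757]
force: [-0.8, 0.8, -0.9]
width: 0.051
changed px 0 [([0.4328, 0.0852, 0.0964], 0.88)] 28.675
the job is handed in; nothing more can be done
None
```

The shackle hangs still from the raised hook, let go by the robot, and the job was handed in at 28.7 s. I stood the shackle in the tray and released it. Then I pulled the hook down about 0.12 m by its grip, swung it under the arch and let it rise in small steps until the spring force on the tool was about 0. Only then did I let go of the grip and back off.

**Last checks**
- **Hanging:** the shackle's underside is about 97 mm over the bench and the hook seat is at 0.206 m, fully raised. Scene pictures more than a second apart showed no change.
- **Bystanders:** keys, padlock and spanner were found where they started, within detection error.
- **Not confirmed:** the blue packet was not found in the last top picture. The gripper never went near it, but I could not check its place.
- **Disagreements:** my first hand-read tray position was about 8 mm off the network's. A fit of the tray's rim settled it near the network's value. When setting the shackle down I pressed on the tray floor with about 27 N for a moment, and relieved that before opening.

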